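Send the stone casts on to their next stations and box the upper one

ROBOT

A 6-joint arm with a two-finger parallel gripper is mounted at the origin on the work surface. World frame = base frame: x ahead of the robot, y to its left, z up, the work surface at z = 0. Lengths are in m, angles in rad, forces in N, time in s.
With the tool pointing down it reaches from about 0.35 to 0.875 m from the base axis. Payload 4.2 kg.
Tool frame: the origin (TCP) lies midway between the tips of the shut fingers; the grasp point (between the pads) lies 19 mm behind it; z points along the fingers, y is the line along which they close (so a half turn about z gives the same grasp; the last joint's range is limited). The gripper opens to 85 mm and grips with 20 to 120 N. Pads are 22 mm wide; open, the fingers measure 114 mm over their backs; the gripper's body (76 mm by 85 mm) begins 54 mm behind the grasp point. The pads swing forward as they close: fully open they stand 13 mm farther back than shut.
Start: joints at [-0.906, 0.385, 0.008, 0, -1.194, -0.259], TCP at [0.247, -0.574, 0.231] pointing down, gripper open.
Joint ranges: [-3.14, 3.14], [-1.21, 2.06], [-1.07, 1.41], [-3.16, 2.05], [-2.99, -0.16], [-3.1, 3.1]. Speed limits (rad/s): [2.79, 2.79, 3.14, 3.14, 3.14, 3.14].

INTERFACE

Orientations are given as [roll, pitch, yaw] about the fixed x, y, z axes, in that order (R = Rz(yaw) Ry(pitch) Rx(roll)).
In Python, from station import r, viewer, ticket gives the robot as it stands.
- The arm moves only by the shell command python3 -m jog 'ROWS'. ROWS is JSON, one flat list of numbers, 5 for each row, row after row: the opening, from 0 (shut) to 1 (fully open), then the shift along the tool's x, y, z in cm, then the turn about the tool's z in rad. A call has 1 to 10 rows; each row is the pose to reach, as a shift and turn from the pose commanded when the call began, along the tool's axes at that moment; what a row does not reach only later rows make up. A row lasts 1/10 s, in which the tool goes at most 50 mm and 8.59 degrees, less where a joint would pass 70% of its speed; a pose out of reach is approached as far as the arm can. A call with a gripper value outside its range is refused whole. The fingers move at their own pace and stop on an object; the grip force is fixed at half the most. Time passes only in rows, so rows that repeat a pose let the fingers close. It gives the time, the measured TCP pose, the force, the opening and the grip force at its end, in the units of the state.
- r.get_state(): the state, without advancing time (a new reading comes with each control period).
- viewer.camera(name): name is "side" or "top" or "wrist"; returns the picture (400x640x3 uint8, blue, green, red); there is no depth.
- viewer.camera_model(name): a dict with "mtx" (3x3 intrinsics, pixels), "extrinsics" (4x4, takes a point from camera to world coordinates). Camera axes: x right, y up, looking along -z (the intrinsics and any distortion apply to the point x, -y, -z); pixel columns grow to the right and rows downward; lengths in m; the calibration is good to about 2 mm. A picture is of the moment at which its call begins: read the wrist's pose just before it. camera_model takes no time and is no camera call; for the wrist camera it gives the pose at the moment of the call.
- ticket.job_done(): hands the job in; it is judged then, once.
The state is a dict: "t": time; "q": joint angles; "joint_velocities": joint speeds; "joint_efforts": joint torques, N m; "tcp_pos": TCP position; "ee_rot": TCP orientation; "ft_force": force on the tool from outside, world axes, zero at the start; "torque": the same for the moment, N m; "finger_gap": opening from 0.0 (shut) to 1.0 (fully open); "gripper_force": force on a finger pad.
Only numpy, scipy, OpenCV 4.12 (cv2) and the standard library are available. Lean on these libraries where they do the work, as an engineer would, in place of code of your own. Each camera call takes 0.05 s, during which the arm holds its last target. There are 200 camera calls.

TASK

Sort the three stone casts on the dental bench, standing each upright with its teeth up: the solid upper cast squarely on the middle of the raised pad of the white model-box base, the U-shaped lower cast on the middle of the round metal table, and the small straight quadrant cast in the shallow steel drying tray. Then put the white cover over the boxed upper cast, its cut-off corner over the cut-off corner of the base, so that it sits fully down on the base's flange. Stone chips, so set the casts down and do not drop them, and do not knock over or shove the two steel casting rings standing on the bench.

Things in the scene. Friction and masses are not known exactly. Their poses are not given: they have to be found in the camera images.
- upper_cast: Upper dental cast, pale yellow stone, solid (closed palate) with a horseshoe of teeth on top: 54 long (x, -27 to 27) x 56 wide (y), base 20 high, teeth to 28. Sides are flat and parallel (56 apart) from x = -27 to +5; the front (+x) tapers to 24 wide. Origin: centre of the underside; z up. 120 g nominal. Loose.
- lower_cast: Lower dental cast, same stone and same outline and heights as the upper cast (54 x 56 x 28, base 20 high, flat sides 56 apart from x = -27 to +5, front +x tapered), but U-shaped: the middle is open through to the heel (-x), a 20 wide gap from x = -27 to about +10. Origin: centre of the underside; z up. 90 g nominal. Loose.
- quadrant_cast: Quadrant cast, same stone: a small straight block 48 long (x) x 24 wide (y), base 20 high, with four teeth in a row along x up to 28. Origin: centre of the underside; z up. 50 g nominal. Loose.
- box_cover: Model-box cover, white plastic, open side down: outside 108 (x) x 96 (y) x 48 high, walls 3, top 4 thick, corner (+x, +y) cut off by 21 at 45 degrees. Inside 102 x 90 x 44 high. On top a grip rib along x through the centre: 70 long, 14 wide (y), from 48 to 64 above the underside. Origin: centre of the skirt's lower edge; z up. 110 g nominal. Loose.
- box_base: Model-box base, white plastic, fixed: flange 118 (x) x 106 (y) x 4 thick with a raised pad, 96 x 84 from height 4 to 9 and 90 x 78 from 9 to its flat top at 13. Corner (+x, +y) cut off at 45 degrees (18 at the pad). The cover's skirt goes round the pad with 3 to spare a side and rests on the flange, only with cut corners matched (x axes alike). Origin: centre of the underside; z up.
- round_table: Round metal table of a model holder, aluminium, fixed: 96 in diameter at the top, flat top at height 20. Origin: centre of the underside on the bench; z up.
- drying_tray: Drying tray, shallow steel, open, fixed: 104 (x) x 84 (y) outside, walls 4 thick and 12 high. Its inner floor is about 4 above the bench. Origin: centre of the underside; z up.
- ring_left: Steel casting ring filled with white investment, one of two alike standing upright, this one on the robot's left: 48 in diameter, 55 high, 250 g. Loose; to be left standing where it is. Origin: centre of the underside.
- ring_right: The other steel casting ring, on the robot's right: 48 in diameter, 55 high, 250 g. Loose; to be left standing where it is. Origin: centre of the underside.
Not all that is in view belongs to the job. What is shaped like the upper_cast but black or purple is not meant.

How it is judged:
At the end, for the whole second after the job is handed in: Upper cast within 15 mm of the pad's middle, lower cast within 15 mm of the round table's middle, quadrant cast on the tray's floor, all upright; cover level and down on the flange (4 mm in height, 7 mm sideways, 0.1 rad), cut corners matched; all released and at rest (horizontal distance between upper_cast and box_base below 0.015 m and z of upper_cast in the frame of box_base between 0.009 and 0.017 m and angle between each of upper_cast, lower_cast, quadrant_cast, box_cover's own z axis and vertical below 0.12 rad and horizontal distance between lower_cast and round_table below 0.015 m and z of lower_cast in the frame of round_table between 0.016 and 0.024 m and x of quadrant_cast in the frame of drying_tray between -0.042 and 0.042 m and y of quadrant_cast in the frame of drying_tray between -0.032 and 0.032 m and z of quadrant_cast in the frame of drying_tray between 0 and 0.009 m and horizontal distance between box_cover and box_base below 0.007 m and z of box_cover in the frame of box_base between 0 and 0.008 m and angle between the x axis of box_cover and the x axis of box_base, either way round below 0.1 rad and linear speed of each of upper_cast, lower_cast, quadrant_cast, box_cover below 0.02 m/s); the robot touches nothing.
It fails at once if a cast is dropped: it falls free faster than 0.75 m/s (a drop of about 30 mm) ((linear speed of upper_cast above 0.75 m/s and contact force between upper_cast and the fingers below 0.05 N) or (linear speed of lower_cast above 0.75 m/s and contact force between lower_cast and the fingers below 0.05 N) or (linear speed of quadrant_cast above 0.75 m/s and contact force between quadrant_cast and the fingers below 0.05 N)).
It fails at once if a casting ring is knocked over (tilted over 0.5 rad) or shoved over 30 mm (angle between any of ring_left, ring_right's own z axis and vertical above 0.5 rad or distance of any of ring_left, ring_right from where it was at the start of the episode above 0.03 m).
It also fails if it takes over 102 s, if anything falls off the work surface, if the arm or the gripper's body presses on something with over 40 N, if the wrist force passes 120 N, or if a joint passes its speed limit or range.

## Working session

There is one attempt and no reset: what is moved stays moved. The work goes in short steps, Python scripts to look and compute and a shell command to move; the robot and the scene stay as the last step left them, time stands still between calls to the robot, and variables do not carry over. Pictures are saved under pics/ and viewed, at most 20 in all, crops included, and the job is handed in when it is done.

```bash
ls; mkdir -p pics; python3 - <<'E'
from station import r, viewer, ticket
import cv2
s=r.get_state(); print(s)
for n in ("side","top"):
    cv2.imwrite(f"pics/{n}0.png",viewer.camera(n)); m=viewer.camera_model(n); print(n,m)
E
```

```text
pics
{'t': 0.0, 'q': array([-9.06376932e-01,  3.85540553e-01,  6.61353235e-03, -4.97329960e-04,
       -1.19396758e+00, -2.58591881e-01]), 'joint_velocities': array([ 7.60210998e-04,  1.59571378e-03,  4.21325915e-04,  8.26791343e-04,
       -2.89032940e-04, -9.44631117e-05]), 'joint_efforts': array([-1.33097528e-03, -3.92292452e+01,  1.88400275e+01,  4.18623939e+00,
       -4.68924176e-03, -3.13563874e-05]), 'tcp_pos': array([ 0.24652033, -0.57369504,  0.23022666]), 'ee_rot': array([ 3.13944595e+00, -8.98913043e-05, -2.73594853e+00]), 'ft_force': array([-0.77776387,  0.65752482, -0.51881028]), 'torque': array([-0.0038442 ,  0.02872037, -0.02758447]), 'gripper_force': 0.0, 'finger_gap': 0.9975648071464307}
side {'mtx': array([[445.15694277,   0.        , 315.6995098 ],
       [  0.        , 445.15694277, 200.07984126],
       [  0.        ,   0.        ,   1.        ]]), 'extrinsics': array([[-0.99014152,  0.07271123, -0.11971989,  0.37989212],
       [-0.1393734 , -0.59660068,  0.79034339,  0.86133545],
       [-0.01395813,  0.79923757,  0.60085312,  0.69827359],
       [ 0.        ,  0.        ,  0.        ,  1.        ]])}
top {'mtx': array([[495.68927398,   0.        , 323.25316096],
       [  0.        , 495.68927398, 200.25834611],
       [  0.        ,   0.        ,   1.        ]]), 'extrinsics': array([[ 0.01353415,  0.98290703, -0.18360448,  0.28069741],
       [-0.99982648,  0.0156535 ,  0.01009856,  0.00210133],
       [ 0.0128    ,  0.18343595,  0.98294833,  1.17411838],
       [ 0.        ,  0.        ,  0.        ,  1.        ]])}
```

View pics/top0.png

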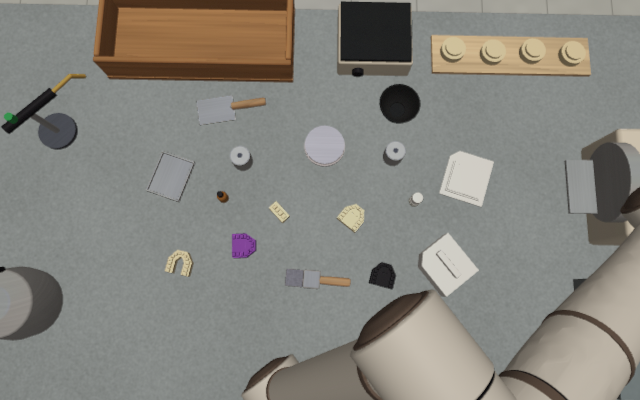

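View pics/side0.png

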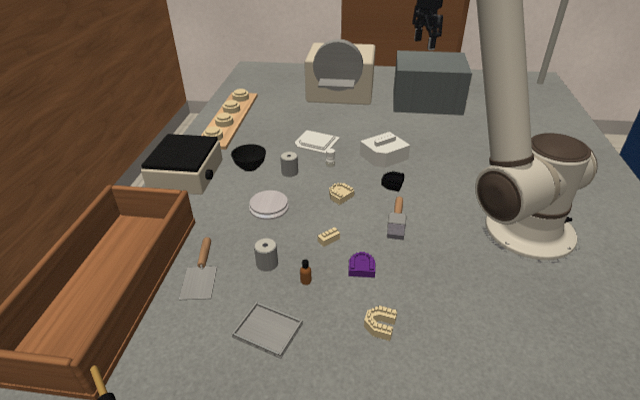

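Top view (+x up, +y left): upper cast (352,216), lower cast (179,263), quadrant (279,211), cover (449,264), base (467,178), round table (324,146), tray (171,177), rings (240,157) and (395,152). Next I'll get contours and a zoomed view.

```bash
cat > h.py <<'E'
import numpy as np, cv2
from station import r, viewer, ticket
def ray(m,uv,z):
    """pixels -> world points on plane z"""
    K=m["mtx"];E=m["extrinsics"];uv=np.atleast_2d(uv).astype(float)
    d=np.c_[(uv[:,0]-K[0,2])/K[0,0],-(uv[:,1]-K[1,2])/K[1,1],-np.ones(len(uv))]@E[:3,:3].T
    o=E[:3,3]; return o+d*((z-o[2])/d[:,2])[:,None]
def proj(m,P):
    K=m["mtx"];E=m["extrinsics"];p=(np.atleast_2d(P)-E[:3,3])@E[:3,:3]
    return np.c_[K[0,0]*p[:,0]/-p[:,2]+K[0,2],K[1,1]*-p[:,1]/-p[:,2]+K[1,2]]
def snap(name,f=None):
    m=viewer.camera_model(name); im=viewer.camera(name)
    if f: cv2.imwrite(f"pics/{f}.png",im)
    return m,im
def blobs(mask,amin=40):
    cs,_=cv2.findContours(mask.astype(np.uint8)*255,cv2.RETR_EXTERNAL,cv2.CHAIN_APPROX_NONE)
    return [c for c in cs if cv2.contourArea(c)>=amin]
E
python3 - <<'E'
from h import *
im=cv2.imread("pics/top0.png"); m=viewer.camera_model("top")
hsv=cv2.cvtColor(im,cv2.COLOR_BGR2HSV)
for u,v in [(352,216),(179,263),(279,211),(449,250),(467,178),(324,146),(171,177),(240,157),(395,152)]:
    print((u,v),hsv[v,u],ray(m,(u,v),0.02)[0].round(3))
st=(hsv[...,1]>50)&(hsv[...,2]>140)&(hsv[...,0]<35)
for c in blobs(st):
    (x,y),(w,h),a=cv2.minAreaRect(c); print("stone",round(x),round(y),w,h,a)
wh=(hsv[...,1]<25)&(hsv[...,2]>180)
for c in blobs(wh): 
    (x,y),(w,h),a=cv2.minAreaRect(c); print("white",round(x),round(y),w,h,a)
print(viewer.camera_model("wrist"))
cv2.imwrite("pics/zoom.png",cv2.resize(im[130:300,340:510],None,fx=3.5,fy=3.5,interpolation=cv2.INTER_CUBIC))
E
```

```text
(352, 216) [ 25  53 208] [ 0.46  -0.078  0.02 ]
(179, 263) [ 60   6 136] [0.344 0.321 0.02 ]
(279, 211) [ 24  55 205] [0.469 0.094 0.02 ]
(449, 250) [ 24  12 208] [ 0.383 -0.305  0.02 ]
(467, 178) [ 22  13 208] [ 0.556 -0.354  0.02 ]
(324, 146) [128  11 184] [ 0.63 -0.01  0.02]
(171, 177) [102   8 155] [0.547 0.353 0.02 ]
(240, 157) [105   8 129] [0.599 0.192 0.02 ]
(395, 152) [111  16 109] [ 0.618 -0.182  0.02 ]
stone 335 280 30.92083168029785 7.067618370056152 6.34019136428833
stone 179 262 23.768489837646484 23.283418655395508 14.03624439239502
stone 353 216 22.15038299560547 22.278419494628906 39.80556869506836
stone 279 212 19.17698860168457 9.216846466064453 48.01278305053711
stone 248 102 5.209458351135254 33.737449645996094 82.87498474121094
stone 66 80 7.58579158782959 34.835147857666016 59.620872497558594
stone 511 54 159.6531219482422 37.13693618774414 1.023030161857605
stone 192 31 62.0 198.0 90.0
stone 98 27 4.396760940551758 53.65095138549805 6.009005546569824
white 447 264 48.82966613769531 41.230812072753906 50.710594177246094
white 418 198 9.0 9.0 90.0
white 466 177 43.95537567138672 47.25202941894531 15.945395469665527
white 324 148 38.31974792480469 24.736665725708008 6.340191841125488
{'mtx': array([[305.44563232,   0.        , 318.8144974 ],
       [  0.        , 305.44563232, 195.03110937],
       [  0.        ,   0.        ,   1.        ]]), 'extrinsics': array([[-0.39495006, -0.8815603 , -0.25858441,  0.18122991],
       [ 0.91870052, -0.37838376, -0.11320374, -0.60256777],
       [ 0.00195178, -0.28227145,  0.95933259,  0.37253984],
       [ 0.        ,  0.        ,  0.        ,  1.        ]])}
```

View pics/zoom.png

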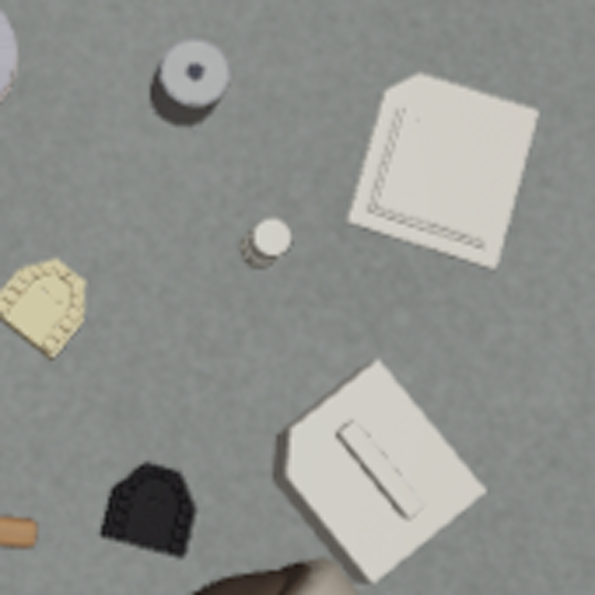

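```bash
cat >> h.py <<'E'
def to(x,y,z,yaw,s=None):
    """shift (cm, tool axes) and turn from the present pose to a tool-down target"""
    s=s or r.get_state(); p=s["tcp_pos"]; w=s["ee_rot"][2]; c,n=np.cos(w),np.sin(w)
    d=np.array([x,y,z])-p; t=-((yaw-w+np.pi)%(2*np.pi)-np.pi)
    print("to",np.round([100*(c*d[0]+n*d[1]),100*(n*d[0]-c*d[1]),-100*d[2],t],2),"q1",s["q"][0].round(2),"q6",s["q"][5].round(2),"t",s["t"])
E
python3 -c "
from h import *
to(.44,-.22,.27,-3.6)"
```

```text
to [-31.74  24.87  -3.97   0.86] q1 -0.91 q6 -0.26 t 0.1
```

```bash
python3 -m jog '[1,-4,3,-4,0.14, 1,-8,6.2,-4,0.28, 1,-12,9.3,-4,0.42, 1,-16,12.5,-4,0.56, 1,-20,15.6,-4,0.7, 1,-24,18.8,-4,0.86, 1,-28,22,-4,0.86, 1,-31.7,24.9,-4,0.86, 1,-31.7,24.9,-4,0.86, 1,-31.7,24.9,-4,0.86]'
python3 - <<'E'
from h import *
m,im=snap("wrist","w1"); snap("top","t1"); s=r.get_state(); print(s["q"],s["ee_rot"])
E
```

```text
t: 1.1
tcp_pos: [0.4411, -0.2172, 0.271]
ee_rot: [3.141, -0.0, 2.693]
ft_force: [-0.6, -0.8, -0.3]
finger_gap: 0.999
gripper_force: 0.0
[-1.31951259e-01  1.27299066e-01 -2.41908514e-01 -1.02927615e-04
 -1.20242930e+00 -1.89105166e+00] [-3.14141915e+00 -8.28038579e-04  2.68934889e+00]
```

View pics/w1.png

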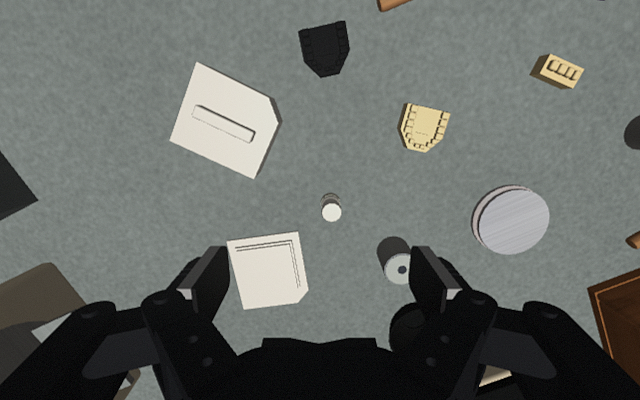

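Wrist view: cover (225,120), base (268,270; its left edge close to a finger), upper cast (424,127), quadrant (560,70), round table (512,220), right ring (397,262). Measuring from both views.

```bash
cat >> h.py <<'E'
def white(im):
    h=cv2.cvtColor(im,cv2.COLOR_BGR2HSV); return (h[...,1]<30)&(h[...,2]>150)
def stone(im):
    h=cv2.cvtColor(im,cv2.COLOR_BGR2HSV); return (h[...,1]>35)&(h[...,2]>100)&(h[...,0]<35)&(h[...,0]>15)
def rect(m,c,z):
    """min-area rectangle in mm of a contour cast on plane z: centre, sizes, world angle (deg) of first side mod 90"""
    P=ray(m,c[:,0,:],z)[:,:2]; (x,y),(w,h),a=cv2.minAreaRect((P*1000).astype(np.float32))
    return np.round([x,y,w,h,a],1)
def show(m,im,f,z,lim=((250,800),(-480,450)),amin=150):
    for c in blobs(f(im),amin):
        q=rect(m,c,z)
        if lim[0][0]<q[0]<lim[0][1] and lim[1][0]<q[1]<lim[1][1] and max(q[2:4])<180: print(f.__name__,cv2.boundingRect(c),q)
E
python3 - <<'E'
from h import *
for n,f in (("top","t1"),("wrist","w1")):
    m=viewer.camera_model(n); im=cv2.imread(f"pics/{f}.png"); print(n)
    show(m,im,white,.004); show(m,im,stone,.02)
E
```

```text
top
white (422, 232, 57, 65) [ 351.8 -303.   114.9  101.3   38.4]
white (146, 157, 46, 42) [551.7 363.   80.6  96.9  71.7]
white (230, 146, 19, 19) [608.3 197.   45.7  43.8   2.4]
white (418, 130, 55, 38) [ 634.5 -307.8  127.6   83.6   82. ]
white (304, 127, 13, 36) [638.9  25.7  27.6  89.5  87.4]
white (198, 96, 38, 28) [723.7 259.5  63.1  88.4   9.7]
stone (165, 250, 29, 27) [345.9 319.1  60.1  54.6  77.8]
stone (269, 201, 21, 22) [467.4  94.6  50.2  25.5  43.3]
wrist
white (386, 254, 24, 31) [ 639.8 -185.8   33.7   50.6   64.2]
white (226, 231, 83, 79) [ 559.9 -360.6  107.3  119.2   72.4]
white (322, 203, 20, 19) [ 514.4 -235.6   27.    27.1   64.1]
white (473, 186, 77, 69) [638.7 -10.8 109.3 100.1  32.8]
white (169, 62, 109, 117) [ 343.2 -307.1  121.8  108.4   38.3]
stone (400, 103, 51, 50) [458.9 -83.4  56.5  54.7  51.8]
stone (540, 53, 45, 36) [467.1  90.6  48.6  24.5  42.9]
```

```bash
python3 - <<'E'
from h import *
m=viewer.camera_model("top"); im=cv2.imread("pics/top0.png"); show(m,im,white,.004); show(m,im,stone,.02)
to(.451,-.077,.10,-3.808)
E
```

```text
white (304, 271, 15, 16) [312.8  16.2  32.1  34.6  84. ]
white (422, 232, 57, 65) [ 351.8 -303.   114.9  101.3   38.4]
white (146, 158, 46, 41) [551.7 363.   80.6  96.9  71.7]
white (439, 150, 55, 57) [ 563.2 -357.2  109.2  121.2   72.6]
white (230, 146, 19, 19) [608.3 197.   45.7  43.8   2.4]
white (386, 141, 20, 19) [ 628.1 -184.7   45.3   45.2   45.9]
white (304, 125, 41, 41) [637.5  -9.9 101.9  98.3   1. ]
white (197, 96, 39, 28) [723.4 259.9  63.5  88.7  10.3]
stone (165, 250, 29, 27) [345.9 319.1  60.1  54.6  77.8]
stone (337, 204, 27, 29) [459.9 -79.1  55.8  55.9  51.8]
stone (269, 201, 21, 22) [467.4  94.6  50.2  25.5  43.3]
to [ 5.22 13.31 17.1   0.21] q1 -0.13 q6 -1.89 t 1.2
```

```bash
python3 -m jog '[1,1.5,4.5,5,0.14, 1,3.5,9,10,0.21, 1,5.2,13.3,15,0.21, 1,5.2,13.3,17,0.21, 1,5.2,13.3,17,0.21, 1,5.2,13.3,17,0.21]'
python3 - <<'E'
from h import *
m,im=snap("wrist","w2"); show(m,im,stone,.02); s=r.get_state(); print(proj(m,[s["tcp_pos"]]), s["q"])
to(.451,-.077,.0,-3.808)
E
```

```text
t: 1.8
tcp_pos: [0.4489, -0.0782, 0.0986]
ee_rot: [-3.136, -0.005, 2.478]
ft_force: [0.6, -0.6, -0.2]
finger_gap: 1.004
gripper_force: 0.0
stone (289, 182, 75, 67) [460.  -80.5  56.   53.8  52. ]
stone (493, 51, 84, 48) [467.3  92.   50.3  26.1  43.5]
[[319.83253388 254.36961259]] [ 1.84309496e-01  2.55024207e-01 -5.67662563e-01  4.20700918e-04
 -7.51558388e-01 -2.41954612e+00]
to [ 0.06  0.16 10.04  0.  ] q1 0.18 q6 -2.42 t 1.85
```

View pics/w2.png

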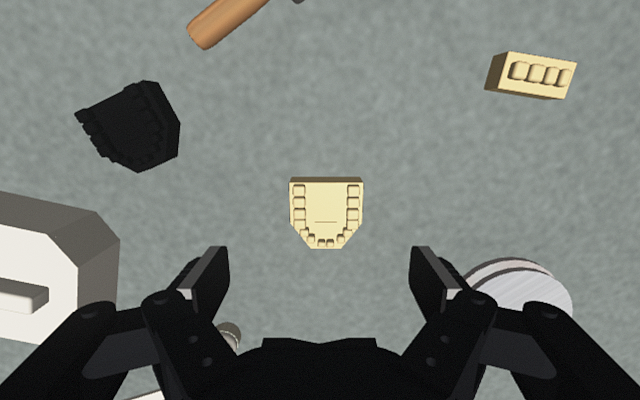

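```bash
python3 -m jog '[1,0.15,0.45,4,0, 1,0.15,0.45,7,0, 1,0.15,0.45,9,0, 1,0.15,0.45,10,0, 1,0.15,0.45,10,0, 0,0.15,0.45,10,0, 0,0.15,0.45,10,0, 0,0.15,0.45,10,0, 0,0.15,0.45,10,0, 0,0.15,0.45,10,0]'; python3 -m jog '[0,0,0,0,0, 0,0,0,0,0, 0,0,0,0,0]'
```

```text
t: 2.85
tcp_pos: [0.454, -0.0735, 0.003]
ee_rot: [3.14, 0.002, 2.478]
ft_force: [-0.6, -1.2, 4.8]
finger_gap: 0.639
gripper_force: 63.4
t: 3.15
tcp_pos: [0.454, -0.0735, 0.003]
ee_rot: [3.14, 0.002, 2.478]
ft_force: [-1.0, -2.0, 5.0]
finger_gap: 0.638
gripper_force: 63.4
```

```bash
python3 -m jog '[0,0,0,-2,0, 0,0,0,-6,0, 0,0,0,-11,0, 0,0,0,-16,0, 0,0,0,-18,0, 0,0,0,-18,0]'
python3 -c "
from h import *
to(.66,-.385,.20,-3.447)"
```

```text
t: 3.75
tcp_pos: [0.455, -0.0732, 0.1859]
ee_rot: [3.134, 0.007, 2.478]
ft_force: [-0.7, 0.3, -0.9]
finger_gap: 0.635
gripper_force: 64.2
to [-35.36 -11.93  -1.41  -0.36] q1 0.19 q6 -2.43 t 3.75
```

```bash
python3 -m jog '[0,-3,-1,-1.4,-0.1, 0,-7,-2.5,-1.4,-0.2, 0,-11.5,-4,-1.4,-0.3, 0,-16,-5.5,-1.4,-0.36, 0,-20.5,-7,-1.4,-0.36, 0,-25,-8.5,-1.4,-0.36, 0,-29.5,-10,-1.4,-0.36, 0,-33.5,-11.5,-1.4,-0.36, 0,-35.3,-11.9,-1.4,-0.36, 0,-35.3,-11.9,-1.4,-0.36]'; python3 -m jog '[0,0,0,0,0,0,0,0,0,0]'
python3 - <<'E'
from h import *
m,im=snap("wrist","w3"); show(m,im,white,.004);show(m,im,stone,.2);print(r.get_state()["ee_rot"])
E
```

```text
t: 4.75
tcp_pos: [0.6573, -0.3867, 0.1909]
ee_rot: [3.141, -0.005, 2.835]
ft_force: [-0.3, 0.5, -0.8]
finger_gap: 0.639
gripper_force: 64.1
t: 4.95
tcp_pos: [0.6569, -0.3838, 0.1946]
ee_rot: [3.141, -0.002, 2.838]
ft_force: [-0.3, -0.4, -1.2]
finger_gap: 0.636
gripper_force: 64.1
white (506, 33, 57, 75) [ 621.2 -142.    67.6   54.5   22.6]
white (260, 12, 111, 125) [ 561.5 -357.7  107.4  118.2   72.6]
white (620, 8, 20, 82) [633.4 -50.7  18.3  77.   89. ]
stone (159, 347, 47, 53) [ 706.5 -477.2   18.    44.6   35.9]
stone (521, 257, 119, 64) [ 708.7 -263.    21.    60.6   17.2]
stone (255, 229, 133, 118) [ 676.8 -389.1   70.6   68.8   72.6]
stone (275, 216, 100, 13) [ 641.1 -376.2   47.5    6.2   72.6]
[ 3.14131337e+00 -7.92777323e-04  2.83835013e+00]
```

View pics/w3.png

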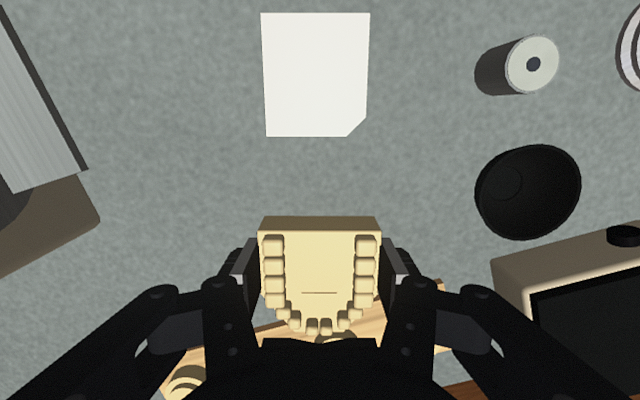

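Wrist view: base pad at (315,75), cut corner at lower right; cast held upright, heel edge at row 230, columns 258–382, square with the base.

```bash
python3 - <<'E'
from h import *
m=viewer.camera_model("wrist"); s=r.get_state(); w=s["ee_rot"][2]; T=np.array([[np.cos(w),np.sin(w)],[np.sin(w),-np.cos(w)]])
P=ray(m,[(258,230),(382,230)],s["tcp_pos"][2]+.017)[:,:2]; print("heel corners in tool xy",((P-s["tcp_pos"][:2])@T.T).round(4))
# centre at tool x=-9 mm; target origin over base
b=np.array([.5615,-.3577]); yaw=-.304-np.pi; c=np.array([np.cos(yaw),np.sin(yaw)])
t=b+.009*c; to(*t,.06,yaw)
E
```

```text
heel corners in tool xy [[ 0.0182 -0.027 ]
 [ 0.0182  0.0279]]
to [10.8  -0.37 13.53  0.  ] q1 -0.32 q6 -1.56 t 5.0
```

```bash
python3 -m jog '[0,4,-0.1,3,0, 0,8,-0.3,6,0, 0,10.8,-0.4,9,0, 0,10.8,-0.4,12,0, 0,10.8,-0.4,13.5,0, 0,10.8,-0.4,13.5,0, 0,10.8,-0.4,13.5,0]'
python3 - <<'E'
from h import *
b=np.array([.5615,-.3577]); yaw=-.304-np.pi; c=np.array([np.cos(yaw),np.sin(yaw)])
t=b+.009*c; to(*t,.017,yaw)
E
```

```text
t: 5.7
tcp_pos: [0.5548, -0.3565, 0.0616]
ee_rot: [-3.141, 0.002, 2.839]
ft_force: [0.5, -0.5, -0.6]
finger_gap: 0.638
gripper_force: 64.1
to [0.22 0.09 4.46 0.  ] q1 -0.33 q6 -1.55 t 5.7
```

```bash
python3 -m jog '[0,0.2,0.1,1.5,0, 0,0.2,0.1,3,0, 0,0.2,0.1,3.8,0, 0,0.2,0.1,4.2,0, 0,0.2,0.1,4.4,0, 0,0.2,0.1,4.4,0, 0,0.2,0.1,4.4,0]'
```

```text
t: 6.4
tcp_pos: [0.5521, -0.3549, 0.0168]
ee_rot: [-3.141, 0.001, 2.837]
ft_force: [-0.7, -0.4, -0.5]
finger_gap: 0.636
gripper_force: 64.1
```

```bash
python3 -m jog '[0,0,0,0.1,0, 0,0,0,0.2,0, 0,0,0,0.2,0]'
```

```text
t: 6.7
tcp_pos: [0.5522, -0.355, 0.0161]
ee_rot: [-3.141, 0.002, 2.838]
ft_force: [-1.0, 0.8, 5.3]
finger_gap: 0.641
gripper_force: 64.8
```

```bash
python3 -m jog '[0.7,0,0,0.1,0, 0.8,0,0,0.1,0, 1,0,0,0.1,0, 1,0,0,0.1,0, 1,0,0,0.1,0, 1,0,0,-2,0, 1,0,0,-6,0, 1,0,0,-11,0, 1,0,0,-16,0, 1,0,0,-20,0]'
python3 - <<'E'
from h import *
m,im=snap("wrist","w4"); show(m,im,stone,.033); show(m,im,white,.064)
to(.347,-.305,.2,-2.47)
E
```

```text
t: 7.7
tcp_pos: [0.5521, -0.3551, 0.2179]
ee_rot: [-3.141, 0.003, 2.838]
ft_force: [1.8, -0.5, 1.4]
finger_gap: 0.995
gripper_force: 0.0
stone (294, 154, 52, 50) [ 559.5 -357.2   55.3   55.2   71.3]
white (479, 159, 45, 43) [ 607.1 -182.4   43.3   43.6   82.8]
white (272, 125, 95, 98) [ 548.8 -353.7   89.5   98.3   72.6]
white (580, 101, 60, 90) [611.8 -78.3  55.2  88.5  89.3]
white (416, 74, 27, 28) [ 4.999e+02 -2.330e+02  2.320e+01  2.340e+01  4.000e-01]
white (308, 0, 44, 23) [ 413.5 -302.3   36.5   16.7   72.6]
to [21.4  -1.23  2.59 -0.97] q1 -0.33 q6 -1.55 t 7.75
```

View pics/w4.png

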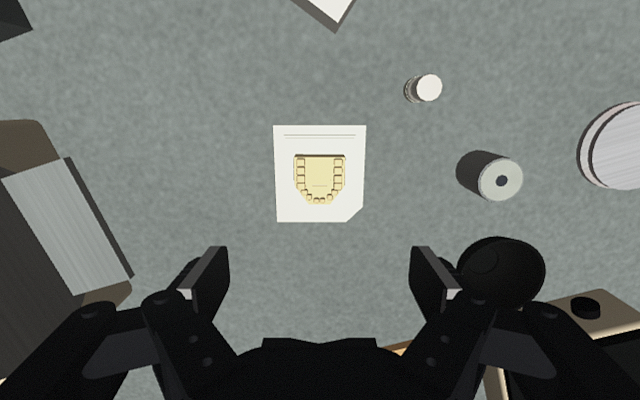

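The upper cast stands on the pad (cast centre px (320,178)), 2 mm from the pad's middle. Next: the cover.

```bash
python3 -m jog '[1,4,0,0,-0.14, 1,8.5,-0.3,0.5,-0.28, 1,13,-0.6,1,-0.42, 1,17.5,-0.9,2,-0.56, 1,21.4,-1.2,2.6,-0.7, 1,21.4,-1.2,2.6,-0.84, 1,21.4,-1.2,2.6,-0.97, 1,21.4,-1.2,2.6,-0.97, 1,21.4,-1.2,2.6,-0.97, 1,21.4,-1.2,2.6,-0.97]'
python3 - <<'E'
from h import *
m,im=snap("wrist","w5"); show(m,im,white,.048);show(m,im,white,.0); print(r.get_state()["q"])
E
```

```text
t: 8.75
tcp_pos: [0.3441, -0.3021, 0.1882]
ee_rot: [3.141, -0.0, -2.477]
ft_force: [0.8, 0.1, -0.0]
finger_gap: 0.997
gripper_force: 0.0
white (274, 323, 22, 15) [ 499.7 -229.2   18.6   23.5   38.1]
white (107, 225, 98, 82) [ 517.9 -378.4   45.9  103.    72.7]
white (272, 136, 106, 109) [ 348.2 -292.2  107.9   97.2   38.2]
white (274, 323, 22, 15) [ 535.7 -209.2   21.7   27.5   38.1]
white (107, 225, 98, 82) [ 557.  -383.9   53.7  120.6   72.7]
white (272, 136, 106, 109) [ 358.4 -282.9  126.3  113.7   38.2]
[-3.63998165e-01  1.39114706e-01 -4.49519215e-01 -8.66005788e-05
 -9.82435240e-01 -5.42331163e-01]
```

View pics/w5.png

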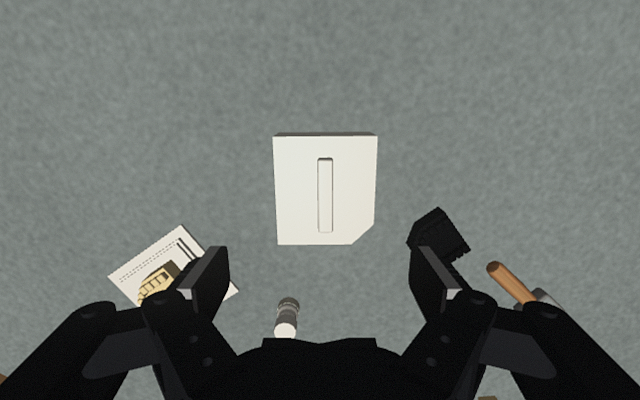

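```bash
python3 - <<'E'
from h import *
m=viewer.camera_model("wrist"); print(ray(m,[(325,195)],.064))
to(.348,-.292,.10,-2.474)
E
```

```text
[[ 0.34626929 -0.29377231  0.064     ]]
to [-0.93  0.55  8.81 -0.  ] q1 -0.36 q6 -0.54 t 8.8
```

```bash
python3 -m jog '[0.6,-0.5,0.3,4,0, 0.6,-0.9,0.5,7,0, 0.6,-0.9,0.5,8.8,0, 0.6,-0.9,0.5,8.8,0, 0.6,-0.9,0.5,8.8,0]'
python3 - <<'E'
from h import *
m,im=snap("wrist","w6"); show(m,im,white,.048); s=r.get_state();print(proj(m,[s["tcp_pos"]-[0,0,.036]]))
E
```

```text
t: 9.3
tcp_pos: [0.3484, -0.2928, 0.1006]
ee_rot: [-3.141, -0.0, -2.476]
ft_force: [-0.0, 0.1, 0.0]
finger_gap: 0.596
gripper_force: 0.0
white (590, 352, 45, 32) [305.5 -30.1  27.9  22.7  85.6]
white (37, 253, 123, 94) [ 503.7 -380.2   32.7   96.9   72.7]
white (244, 134, 154, 152) [ 348.  -292.3  108.2   96.7   38.4]
[[318.9052163  224.94423858]]
```

View pics/w6.png

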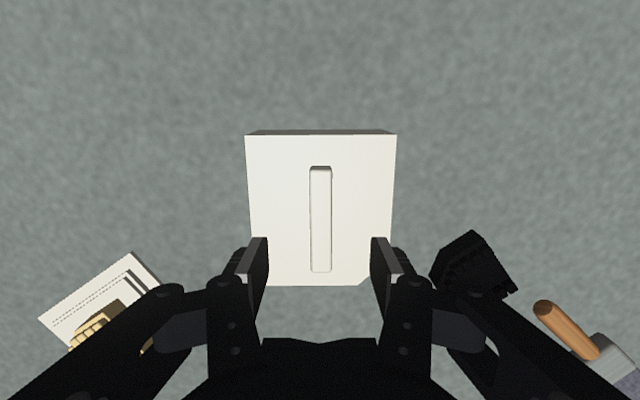

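The cover is centred under the tool: rib at px (320,218), cut corner at lower right as on the base.

```bash
python3 -m jog '[0.6,0,0,2,0, 0.6,0,0,4,0, 0.6,0,0,4.9,0, 0.6,0,0,4.9,0, 0,0,0,4.9,0, 0,0,0,4.9,0, 0,0,0,4.9,0, 0,0,0,4.9,0, 0,0,0,4.9,0, 0,0,0,4.9,0]'
python3 - <<'E'
from h import *
m,im=snap("wrist","w7"); show(m,im,white,.048); to(.348,-.292,.10,-2.474)
E
```

```text
t: 10.35
tcp_pos: [0.3486, -0.2929, 0.0525]
ee_rot: [-3.14, 0.001, -2.475]
ft_force: [-1.1, 0.7, 5.4]
finger_gap: 0.147
gripper_force: 60.2
white (0, 283, 134, 106) [ 492.7 -375.9   34.8   92.4   72.6]
white (218, 143, 203, 190) [ 348.8 -293.2  108.2   96.4   38.2]
to [-0.01  0.11 -4.75 -0.  ] q1 -0.34 q6 -0.57 t 10.4
```

```bash
python3 -m jog '[0,0,0,-1,0, 0,0,0,-4,0, 0,0,0,-8,0, 0,0,0,-11,0, 0,0,0,-12,0, 0,0,0,-12,0]'
python3 -c "
from h import *
to(.5615,-.3577,.16,-.304-np.pi)"
```

```text
t: 11.0
tcp_pos: [0.3485, -0.2927, 0.1728]
ee_rot: [-3.139, 0.002, -2.476]
ft_force: [-0.4, 0.6, -1.7]
finger_gap: 0.142
gripper_force: 59.4
to [-12.74 -18.27   1.28   0.97] q1 -0.34 q6 -0.56 t 11.0
```

```bash
python3 -m jog '[0,-1.5,-2,0,0.12, 0,-3.5,-5,0,0.25, 0,-5.5,-8,0,0.38, 0,-7.5,-11,0,0.51, 0,-9.5,-14,0.6,0.64, 0,-11.5,-16.5,1.2,0.77, 0,-12.7,-18.3,1.2,0.9, 0,-12.7,-18.3,1.2,0.97, 0,-12.7,-18.3,1.2,0.97, 0,-12.7,-18.3,1.2,0.97]'
python3 - <<'E'
from h import *
to(.5615,-.3577,.07,-.304-np.pi)
m,im=snap("wrist","w8"); show(m,im,white,r.get_state()["tcp_pos"][2]-.0045)
E
```

```text
t: 12.0
tcp_pos: [0.5597, -0.3576, 0.1571]
ee_rot: [3.141, -0.004, 2.839]
ft_force: [0.2, -0.1, -1.5]
finger_gap: 0.143
gripper_force: 59.4
to [-0.17  0.04  8.71  0.  ] q1 -0.33 q6 -1.55 t 12.0
white (519, 164, 53, 51) [ 563.4 -241.4   25.7   25.9   35. ]
white (219, 143, 201, 189) [ 559.2 -357.3   96.   106.8   72.7]
white (633, 136, 7, 48) [ 562.1 -197.8    2.8   23.8   88.9]
white (263, 121, 113, 14) [ 501.4 -339.3   52.7    6.    72.7]
white (441, 56, 33, 35) [ 497.2 -273.3   14.    14.4   28.7]
```

View pics/w8.png

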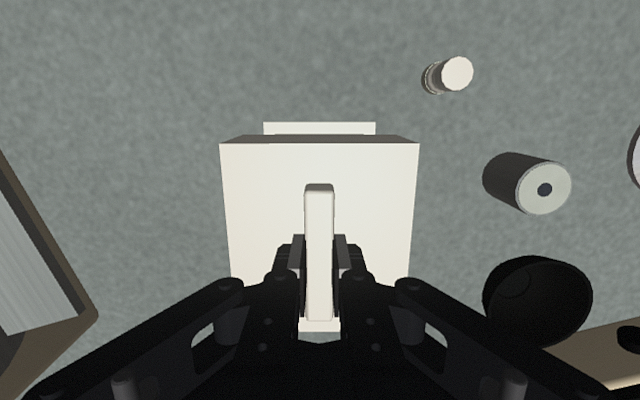

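```bash
python3 - <<'E'
from h import *
m=viewer.camera_model("wrist"); a=-.304; e=ray(m,[(263.5,121.5),(376,121.5)],.004)[:,:2]; x=np.array([np.cos(a),np.sin(a)]); print(e.mean(0)+.059*x, e)
E
python3 -m jog '[0,-0.2,0,3,0, 0,-0.2,0,6,0, 0,-0.2,0,8,0, 0,-0.2,0,8.5,0, 0,-0.2,0,8.5,0]'
python3 -c "
from h import *
to(.5615,-.3577,.0565,-.304-np.pi)"
```

```text
[ 0.56219177 -0.35749859] [[ 0.49006065 -0.39052334]
 [ 0.52173356 -0.28915183]]
t: 12.55
tcp_pos: [0.5621, -0.3586, 0.0738]
ee_rot: [-3.141, -0.002, 2.838]
ft_force: [-0.2, 0.2, -1.8]
finger_gap: 0.142
gripper_force: 59.4
to [0.08 0.07 1.73 0.  ] q1 -0.33 q6 -1.55 t 12.55
```

```bash
python3 -m jog '[0,0,0.05,0.4,0, 0,0,0.05,0.8,0, 0,0,0.05,1.2,0, 0,0,0.05,1.5,0, 0,0,0.05,1.7,0, 0,0,0.05,1.7,0, 0,0,0.05,1.7,0]'
```

```text
t: 13.25
tcp_pos: [0.563, -0.3582, 0.0573]
ee_rot: [-3.142, 0.0, 2.837]
ft_force: [0.2, 0.2, -0.5]
finger_gap: 0.139
gripper_force: 59.4
```

```bash
python3 -m jog '[0,0,0,0.1,0, 0,0,0,0.2,0, 0,0,0,0.2,0]'; python3 -m jog '[0.3,0,0,0,0, 0.5,0,0,0,0, 0.5,0,0,0,0, 0.5,0,0,0,0, 0.5,0,0,-2,0, 0.5,0,0,-6,0, 0.5,0,0,-10,0, 0.5,0,0,-15,0, 0.5,0,0,-18,0, 0.5,0,0,-18,0]'
python3 - <<'E'
from h import *
m,im=snap("wrist","w9"); show(m,im,white,.052)
cv2.imwrite("pics/side9.png",cv2.resize(snap("side")[1][100:200,260:440],None,fx=4,fy=4,interpolation=cv2.INTER_CUBIC))
E
```

```text
t: 13.55
tcp_pos: [0.5631, -0.3583, 0.0566]
ee_rot: [-3.141, 0.001, 2.838]
ft_force: [-2.0, 1.2, 5.4]
finger_gap: 0.137
gripper_force: 60.1
t: 14.55
tcp_pos: [0.5652, -0.3596, 0.2421]
ee_rot: [-3.139, 0.012, 2.838]
ft_force: [-0.0, -0.0, 0.7]
finger_gap: 0.495
gripper_force: 0.0
white (264, 274, 75, 67) [ 741.7 -432.8   98.    95.    56.1]
white (299, 216, 30, 24) [ 625.5 -381.3   34.    28.3   14.4]
white (244, 212, 95, 85) [ 649.4 -428.3  105.1  104.2   48.5]
white (399, 70, 18, 48) [ 516.1 -248.8   15.8   45.9   71.9]
white (520, 58, 38, 24) [ 537.4 -118.6   41.5   18.5   46.5]
white (411, 49, 39, 37) [ 500.  -222.1   26.2   38.5   10.5]
white (612, 39, 28, 30) [541.7 -33.5  26.1  24.9   9. ]
white (560, 39, 49, 41) [537.8 -74.   41.3  37.5  65.5]
white (407, 10, 32, 37) [ 458.5 -223.    29.    29.2   11.3]
white (599, 0, 41, 45) [510.1 -39.5  37.   36.7  85.4]
white (560, 0, 49, 38) [496.4 -72.4  22.6  46.8  16.4]
white (292, 0, 123, 52) [ 438.7 -286.6  115.9   44.2   72.6]
white (246, 0, 46, 39) [ 409.2 -361.4   42.7   32.6   72.6]
```

View pics/side9.png

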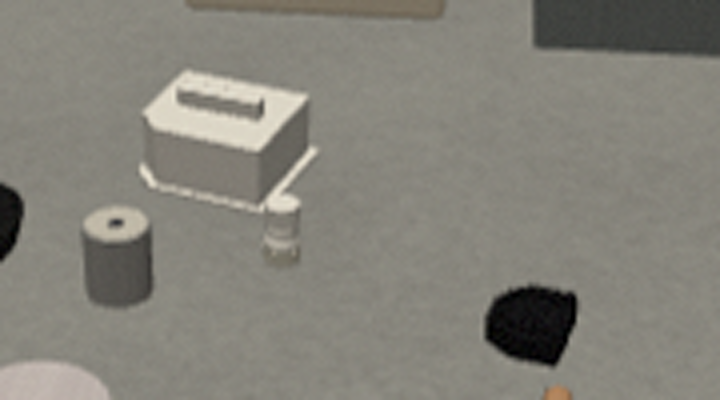

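The side view shows the cover down on the flange, evenly. The wrist picture gave odd blobs, so I'll check it.

View pics/w9.png

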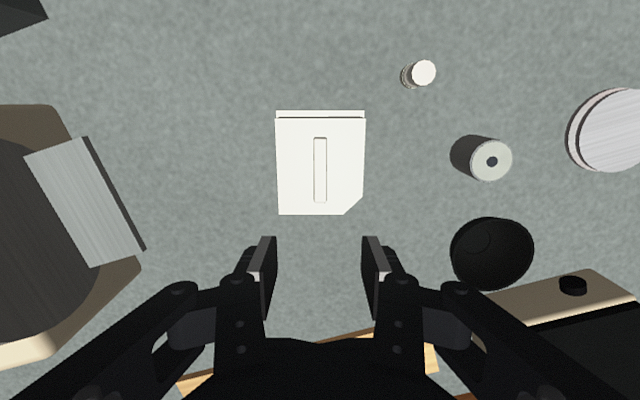

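```bash
python3 - <<'E'
from h import *
m=viewer.camera_model("wrist"); im=cv2.imread("pics/w9.png")
def w2(im): return (im.min(2)>195)
show(m,im,w2,.052)
to(.5,-.05,.25,-3.445+1.4)
E
```

```text
w2 (473, 142, 38, 38) [ 606.5 -176.5   39.6   40.2   82.2]
w2 (275, 110, 91, 105) [ 554.4 -354.2   94.4  113.6   72.6]
w2 (569, 105, 22, 59) [605.7 -86.3  17.1  60.6  77.6]
w2 (579, 89, 61, 83) [615.5 -54.5  61.2  83.6  89.2]
w2 (412, 60, 24, 25) [ 496.4 -228.    23.1   22.3   72.6]
to [15.24 27.5  -1.4  -1.4 ] q1 -0.32 q6 -1.55 t 14.65
```

```bash
python3 -m jog '[1,1.5,2.7,-1,-0.14, 1,3.2,5.8,-1,-0.28, 1,5,9,-1,-0.42, 1,6.8,12.2,-1,-0.56, 1,8.6,15.5,-1,-0.7, 1,10.4,18.7,-1,-0.84, 1,12.2,22,-1,-0.98, 1,14,25.3,-1,-1.12, 1,15.2,27.5,-1,-1.26, 1,15.2,27.5,-1,-1.4]'
python3 -c "
from h import *
to(.36,.30,.22,-.213-.45)"
```

```text
t: 15.65
tcp_pos: [0.4987, -0.048, 0.2437]
ee_rot: [3.139, -0.001, -2.036]
ft_force: [0.1, -0.2, 0.3]
finger_gap: 1.0
gripper_force: 0.0
to [-24.86  28.02   2.37  -1.37] q1 0.23 q6 -0.69 t 15.65
```

```bash
python3 -m jog '[1,-2.5,2.8,0.3,-0.14, 1,-5.5,6.2,0.6,-0.28, 1,-8.5,9.6,0.9,-0.42, 1,-11.5,13,1.2,-0.56, 1,-14.5,16.4,1.5,-0.7, 1,-17.5,19.8,1.8,-0.84, 1,-20.5,23,2.1,-0.98, 1,-23,26,2.4,-1.12, 1,-24.9,28,2.4,-1.26, 1,-24.9,28,2.4,-1.38]'
python3 -m jog '[1,0,0,0,-0.14, 1,0,0,0,-0.28, 1,0,0,0,-0.42, 1,0,0,0,-0.45, 1,0,0,0,-0.45, 1,0,0,0,-0.45]'
python3 - <<'E'
from h import *
m,im=snap("wrist","w10"); show(m,im,stone,.02); print(r.get_state()["q"])
E
```

```text
t: 16.65
tcp_pos: [0.3636, 0.3013, 0.2194]
ee_rot: [3.138, -0.0, -0.657]
ft_force: [0.1, -0.7, -0.8]
finger_gap: 1.0
gripper_force: 0.0
t: 17.25
tcp_pos: [0.3649, 0.2989, 0.2207]
ee_rot: [3.14, 0.001, -0.218]
ft_force: [-0.1, -0.1, 0.6]
finger_gap: 1.0
gripper_force: 0.0
stone (281, 165, 48, 50) [346.6 320.   55.3  59.1  78. ]
stone (588, 148, 52, 16) [312.5 -30.   56.1  11.5  87.5]
stone (461, 5, 59, 51) [467.2  98.   52.2  30.3  43.8]
[ 1.03184113e+00  1.31270800e-01 -3.68167630e-01 -8.31741997e-05
 -1.07219381e+00  3.21522824e-01]
```

View pics/w10.png

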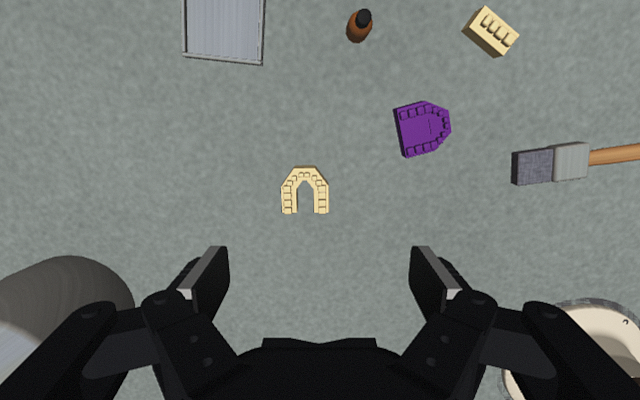

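Lower cast at px (305,190), front towards the top of the picture, open heel at row 214; tray, quadrant and purple decoy are clear of the grasp.

```bash
python3 -c "
from h import *
to(.3345,.3225,.10,-.209)"
```

```text
to [-3.480e+00 -1.630e+00  1.209e+01 -1.000e-02] q1 1.03 q6 0.32 t 17.3
```

```bash
python3 -m jog '[1,-2,-1,4,-0.01, 1,-3.5,-1.6,8,-0.01, 1,-3.5,-1.6,11,-0.01, 1,-3.5,-1.6,12,-0.01, 1,-3.5,-1.6,12,-0.01, 1,-3.5,-1.6,12,-0.01]'
python3 - <<'E'
from h import *
m,im=snap("wrist","w11"); show(m,im,stone,.02); 
to(.3345,.3225,.003,-.209)
E
```

```text
t: 17.9
tcp_pos: [0.3352, 0.3232, 0.1025]
ee_rot: [-3.139, -0.001, -0.206]
ft_force: [0.0, 0.2, -0.6]
finger_gap: 0.998
gripper_force: 0.0
stone (284, 151, 74, 74) [346.  319.8  56.   57.5  78.3]
to [-0.06  0.11  9.99  0.  ] q1 1.12 q6 0.25 t 17.95
```

```bash
python3 -m jog '[1,0,0.1,4,0, 1,0,0.1,7,0, 1,0,0.1,9,0, 1,0,0.1,9.8,0, 1,0,0.1,9.8,0, 0,0,0.1,9.8,0, 0,0,0.1,9.8,0, 0,0,0.1,9.8,0, 0,0,0.1,9.8,0, 0,0,0.1,9.8,0]'; python3 -m jog '[0,0,0,0,0, 0,0,0,0,0, 0,0,0,0,0]';python3 -m jog '[0,0,0,-2,0, 0,0,0,-6,0, 0,0,0,-11,0, 0,0,0,-16,0, 0,0,0,-18,0, 0,0,0,-18,0]'
python3 - <<'E'
from h import *
m,im=snap("wrist","w12"); to(.5,.17,.2,-.209)
cv2.imwrite("pics/w12c.png",im[100:340,160:480])
E
```

```text
t: 18.95
tcp_pos: [0.3348, 0.3225, 0.005]
ee_rot: [-3.138, -0.001, -0.205]
ft_force: [-0.3, -0.5, 5.4]
finger_gap: 0.637
gripper_force: 63.0
t: 19.25
tcp_pos: [0.3348, 0.3225, 0.0051]
ee_rot: [-3.138, -0.001, -0.205]
ft_force: [-0.3, -0.3, 6.1]
finger_gap: 0.641
gripper_force: 63.0
t: 19.85
tcp_pos: [0.3352, 0.3232, 0.1879]
ee_rot: [-3.131, -0.003, -0.205]
ft_force: [0.0, -0.4, -0.8]
finger_gap: 0.637
gripper_force: 64.0
to [19.34 11.47 -1.47  0.  ] q1 1.12 q6 0.25 t 19.9
```

View pics/w12c.png

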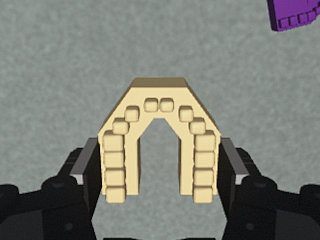

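Lower cast held upright, square in the pads. Now a stand-off view of the round table.

```bash
python3 - <<'E'
from h import *
m=viewer.camera_model("wrist"); s=r.get_state(); w=s["ee_rot"][2]; T=np.array([[np.cos(w),np.sin(w)],[np.sin(w),-np.cos(w)]])
P=ray(m,[(295,187),(347,187)],s["tcp_pos"][2]+.015)[:,:2]; print("front in tool",((P-s["tcp_pos"][:2])@T.T).round(4))
to(.5,.02,.2,-.209)
E
```

```text
front in tool [[ 0.0383 -0.01  ]
 [ 0.0384  0.0124]]
to [22.4  26.16 -1.47  0.  ] q1 1.12 q6 0.25 t 19.9
```

```bash
python3 -m jog '[0,2,2.4,-1.4,0, 0,5,5.8,-1.4,0, 0,8,9.3,-1.4,0, 0,11,12.8,-1.4,0, 0,14,16.3,-1.4,0, 0,17,19.8,-1.4,0, 0,20,23.2,-1.4,0, 0,22.4,26.2,-1.4,0, 0,22.4,26.2,-1.4,0, 0,22.4,26.2,-1.4,0]'
python3 -m jog '[0,0,0,0,0,0,0,0,0,0]'
python3 - <<'E'
from h import *
m,im=snap("wrist","w13"); show(m,im,white,.02); show(m,im,lambda i:white(cv2.convertScaleAbs(i,alpha=.85)),.02)
mt=viewer.camera_model("top"); show(mt,cv2.imread("pics/top0.png"),white,.02,((580,680),(-60,60)))
E
```

```text
t: 20.9
tcp_pos: [0.4988, 0.0181, 0.1953]
ee_rot: [3.14, 0.004, -0.208]
ft_force: [0.6, 0.2, -0.9]
finger_gap: 0.638
gripper_force: 63.9
t: 21.1
tcp_pos: [0.4992, 0.02, 0.1969]
ee_rot: [3.141, 0.001, -0.204]
ft_force: [-0.5, 1.1, -0.3]
finger_gap: 0.637
gripper_force: 63.9
white (338, 305, 41, 30) [309.9   9.4  45.2  46.3  88.6]
white (301, 232, 26, 36) [416.5  44.4  26.2  44.2  70.9]
white (309, 218, 29, 39) [426.1  26.1  50.5  25.2   8.7]
white (381, 206, 41, 31) [435.6 -56.3  27.8  53.6  27. ]
white (0, 142, 55, 89) [552.1 336.3  59.1  93.8  69.9]
white (567, 115, 28, 28) [ 493.8 -251.8   27.4   26.7   39.8]
white (91, 94, 53, 53) [596.4 209.1  51.9  51.1  69.1]
white (446, 60, 38, 23) [ 572.  -139.8   35.8   19.7   81. ]
white (606, 0, 34, 98) [ 555.9 -288.9   88.6   31.4    4.8]
white (498, 0, 58, 38) [ 606.7 -197.9   51.7   30.7   78.3]
white (271, 0, 118, 90) [620.7 -15.2 109.6  77.2  78.3]
white (0, 0, 87, 50) [705.1 244.2  38.9  84.2  10.4]
<lambda> (567, 115, 27, 27) [ 493.8 -251.8   25.8   26.7   39.8]
<lambda> (94, 97, 48, 49) [595.9 208.7  47.1  47.9  66.6]
<lambda> (606, 0, 34, 97) [ 556.4 -288.9   87.6   31.4    4.8]
<lambda> (501, 0, 53, 36) [ 607.4 -198.6   48.    29.    78.3]
<lambda> (272, 0, 102, 88) [622.9  -9.2  95.4  75.3  78.3]
white (304, 125, 41, 41) [632.7  -9.8 100.5  96.9   1. ]
```

View pics/w13.png

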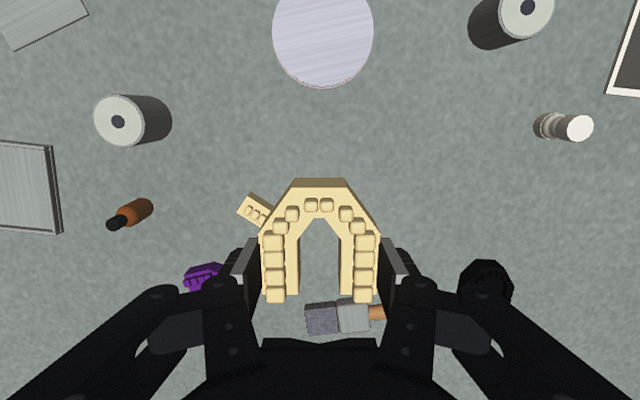

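The table disc spans columns 272–374 down to row 86; rings at (118,120) and (525,10).

```bash
cat >> h.py <<'E'
def circ(P):
    A=np.c_[2*P,np.ones(len(P))]; s=np.linalg.lstsq(A,(P**2).sum(1),rcond=None)[0]; return s[:2],np.sqrt(s[2]+s[0]**2+s[1]**2)
E
python3 - <<'E'
from h import *
m=viewer.camera_model("wrist"); im=cv2.imread("pics/w13.png")
c=max(blobs(white(cv2.convertScaleAbs(im,alpha=.85))[:100,250:400],500),key=cv2.contourArea)[:,0]+[250,0]
c=c[c[:,1]>2]; print("wrist",circ(ray(m,c,.02)[:,:2]))
mt=viewer.camera_model("top"); t=cv2.imread("pics/top0.png")
c=max(blobs(white(t)[110:185,290:360],100),key=cv2.contourArea)[:,0]+[290,110]; print("top",circ(ray(mt,c,.02)[:,:2]))
c=np.array([.633,-.0095]); d=np.array([np.cos(-.205),np.sin(-.205)])
to(*(c-.0105*d),.09,-.205)
E
```

```text
wrist (array([ 0.6332798 , -0.01095482]), np.float64(0.04764886631018833))
top (array([ 0.63226142, -0.01013353]), np.float64(0.049121818460452764))
to [12.64  0.19 10.71  0.  ] q1 0.37 q6 1.0 t 21.15
```

```bash
python3 -m jog '[0,4,0.1,2,0, 0,8,0.2,4.5,0, 0,11.5,0.2,7,0, 0,12.7,0.3,9.5,0, 0,12.7,0.3,10.7,0, 0,12.7,0.3,10.7,0, 0,12.7,0.3,10.7,0]'
python3 - <<'E'
from h import *
c=np.array([.633,-.0105]); d=np.array([np.cos(-.205),np.sin(-.205)])
to(*(c-.0105*d),.026,-.205)
E
```

```text
t: 21.85
tcp_pos: [0.6233, -0.0091, 0.0913]
ee_rot: [-3.142, -0.001, -0.204]
ft_force: [-0.7, 0.5, 0.4]
finger_gap: 0.635
gripper_force: 64.0
to [-0.07 -0.06  6.53  0.  ] q1 0.24 q6 1.12 t 21.85
```

```bash
python3 -m jog '[0,0,0,3,0, 0,0,0,5,0, 0,0,0,6,0, 0,0,0,6.4,0, 0,0,0,6.4,0, 0,0,0,6.4,0, 0,0,0,6.5,0, 0,0,0,6.6,0, 0,0,0,6.6,0]'
```

```text
t: 22.75
tcp_pos: [0.6241, -0.0097, 0.0252]
ee_rot: [-3.141, -0.001, -0.206]
ft_force: [-1.3, 1.2, 3.0]
finger_gap: 0.634
gripper_force: 64.3
```

```bash
python3 -m jog '[0.7,0,0,0,0, 0.8,0,0,0,0, 1,0,0,0,0, 1,0,0,0,0, 1,0,0,0,0, 1,0,0,-2,0, 1,0,0,-6,0, 1,0,0,-11,0, 1,0,0,-15,0, 1,0,0,-18,0]'
python3 - <<'E'
from h import *
m,im=snap("wrist","w14"); show(m,im,stone,.04,((580,680),(-60,60))); mt,t=snap("top","t14"); show(mt,t,stone,.02); show(mt,t,stone,.04,((580,680),(-60,60)),60)
print(r.get_state()["q"]); to(.46,.10,.2,.75)
E
```

```text
t: 23.75
tcp_pos: [0.6243, -0.0098, 0.2079]
ee_rot: [-3.14, -0.004, -0.206]
ft_force: [0.6, -0.0, 0.8]
finger_gap: 0.999
gripper_force: 0.0
stone (292, 140, 55, 54) [635.8 -12.1  55.9  55.3  78.3]
stone (312, 130, 25, 26) [639.8 -11.   56.2  58.   78.5]
stone (312, 130, 25, 26) [633.6 -10.8  55.2  57.   78.5]
[ 0.24343232  0.39587669 -0.02937174  0.00177904 -1.13430567  1.12152943]
to [-18.51  -7.34   1.04  -0.96] q1 0.24 q6 1.12 t 23.85
```

```bash
python3 -m jog '[1,-3,-1.2,1,-0.14, 1,-7,-2.8,1,-0.28, 1,-11,-4.4,1,-0.42, 1,-15,-6,1,-0.56, 1,-18.5,-7.3,1,-0.7, 1,-18.5,-7.3,3,-0.84, 1,-18.5,-7.3,5,-0.96, 1,-18.5,-7.3,7,-0.96, 1,-18.5,-7.3,7,-0.96, 1,-18.5,-7.3,7,-0.96]'
python3 - <<'E'
from h import *
m,im=snap("wrist","w15"); show(m,im,stone,.02); to(.4672,.092,.006,.76)
E
```

```text
t: 24.85
tcp_pos: [0.4573, 0.0993, 0.1342]
ee_rot: [3.142, 0.001, 0.754]
ft_force: [0.4, 0.0, -0.5]
finger_gap: 1.003
gripper_force: 0.0
stone (317, 156, 29, 57) [469.2  95.1  50.5  24.   44.6]
stone (537, 96, 89, 84) [645.9 -25.9  63.   60.5  78.3]
to [ 1.600e-01  1.190e+00  1.288e+01 -1.000e-02] q1 0.56 q6 1.76 t 24.9
```

View pics/w15.png

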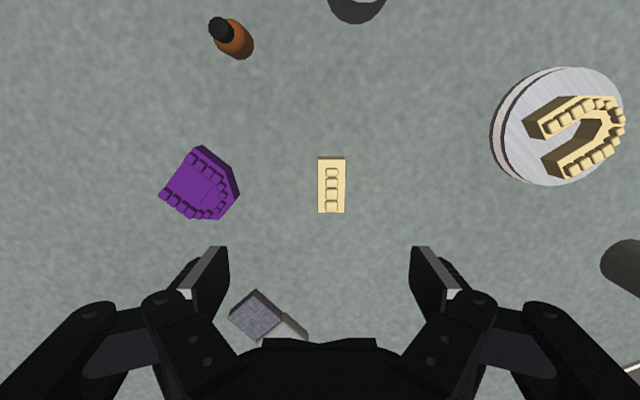

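Lower cast stands on the table's middle; the quadrant is at px (331,185), with the purple decoy about 80 mm away, clear of the fingers.

```bash
python3 -m jog '[0.6,0.3,0.6,4,-0.02, 0.6,0.5,1.1,8,-0.02, 0.6,0.5,1.1,11,-0.02, 0.6,0.5,1.1,12.2,-0.02, 0.6,0.5,1.1,12.6,-0.02, 0.6,0.5,1.1,12.6,-0.02, 0,0.5,1.1,12.6,-0.02, 0,0.5,1.1,12.6,-0.02, 0,0.5,1.1,12.6,-0.02, 0,0.5,1.1,12.6,-0.02]'; python3 -m jog '[0,0,0,0,0, 0,0,0,0,0, 0,0,0,0,0]';python3 -m jog '[0,0,0,-2,0, 0,0,0,-6,0, 0,0,0,-11,0, 0,0,0,-16,0, 0,0,0,-18,0, 0,0,0,-18,0]'
python3 - <<'E'
from h import *
mt,t=snap("top","t16"); show(mt,cv2.imread("pics/top0.png"),white,.012,((500,600),(300,420)))
to(.45,.30,.2,1.251)
E
```

```text
t: 25.9
tcp_pos: [0.4695, 0.0954, 0.0098]
ee_rot: [3.141, -0.003, 0.775]
ft_force: [-1.7, 0.7, 5.7]
finger_gap: 0.262
gripper_force: 59.4
t: 26.2
tcp_pos: [0.4695, 0.0954, 0.0098]
ee_rot: [3.141, -0.003, 0.775]
ft_force: [-0.5, 0.3, 6.1]
finger_gap: 0.256
gripper_force: 59.4
t: 26.8
tcp_pos: [0.4705, 0.0959, 0.1928]
ee_rot: [3.139, -0.01, 0.775]
ft_force: [-0.1, 0.7, -1.0]
finger_gap: 0.257
gripper_force: 59.0
white (146, 158, 46, 41) [549.9 360.5  80.   96.2  71.7]
to [ 12.96 -15.96  -0.98  -0.48] q1 0.54 q6 1.8 t 26.85
```

```bash
python3 -m jog '[0,2.6,-3.2,-1,-0.1, 0,5.2,-6.4,-1,-0.2, 0,7.8,-9.6,-1,-0.3, 0,10.4,-12.6,-1,-0.4, 0,11.8,-14,-1,-0.48, 0,11.8,-14,-1,-0.48, 0,11.8,-14,-1,-0.48]'
python3 - <<'E'
from h import *
m,im=snap("wrist","w16"); show(m,im,white,.012,((480,620),(280,440)))
print(r.get_state()["tcp_pos"])
E
```

```text
t: 27.55
tcp_pos: [0.4541, 0.2769, 0.1966]
ee_rot: [-3.14, 0.003, 1.254]
ft_force: [-0.5, -0.7, -0.8]
finger_gap: 0.256
gripper_force: 59.0
white (432, 21, 13, 89) [601.1 342.   80.8   5.9  71.7]
white (335, 20, 102, 90) [549.4 359.3  81.6  96.2  71.6]
[0.45429396 0.27643646 0.19695934]
```

View pics/w16.png

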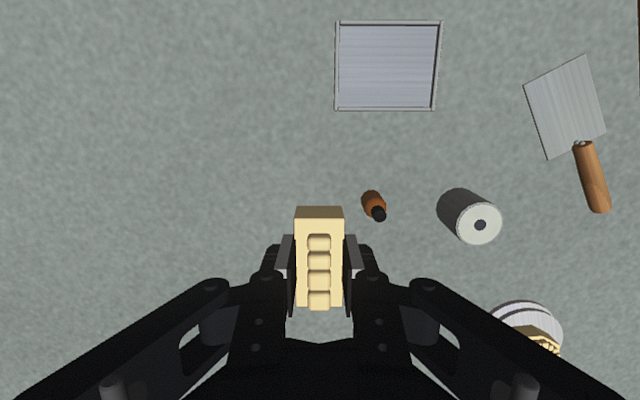

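Quadrant held square; tray spans px (335–443, 20–110), path clear.

```bash
python3 -c "
from h import *
to(.552,.359,.08,1.251)"
```

```text
to [10.9  6.7 11.7  0. ] q1 0.85 q6 1.97 t 27.6
```

```bash
python3 -m jog '[0,3,1.8,0,0, 0,7,4.2,1,0, 0,10.9,6.7,4,0, 0,10.9,6.7,8,0, 0,10.9,6.7,10.7,0, 0,10.9,6.7,11.7,0, 0,10.9,6.7,11.7,0, 0,10.9,6.7,11.7,0]'
python3 -c "
from h import *
to(.552,.359,.014,1.251)"
```

```text
t: 28.4
tcp_pos: [0.5536, 0.3602, 0.0832]
ee_rot: [3.14, -0.002, 1.254]
ft_force: [0.5, -0.2, 0.0]
finger_gap: 0.26
gripper_force: 59.1
to [-0.17 -0.11  6.92  0.  ] q1 0.82 q6 2.0 t 28.4
```

```bash
python3 -m jog '[0,0,0,3,0, 0,0,0,5,0, 0,0,0,6,0, 0,0,0,6.5,0, 0,0,0,6.7,0, 0,0,0,6.8,0, 0,0,0,6.9,0, 0,0,0,6.9,0, 0,0,0,6.9,0]'
```

```text
t: 29.3
tcp_pos: [0.5533, 0.3608, 0.0139]
ee_rot: [3.14, -0.002, 1.255]
ft_force: [-1.0, -0.4, 5.1]
finger_gap: 0.263
gripper_force: 59.8
```

```bash
python3 -m jog '[0.35,0,0,0,0, 0.45,0,0,0,0, 0.5,0,0,0,0, 0.5,0,0,0,0, 0.5,0,0,-2,0, 0.5,0,0,-6,0, 0.5,0,0,-11,0, 0.5,0,0,-15,0, 0.5,-5,0,-18,0, 0.5,-9,0,-18,0]'; python3 -m jog '[0.5,0,0,0,0, 0.5,0,0,0,0]'
python3 - <<'E'
from h import *
m,im=snap("wrist","w17"); show(m,im,stone,.024,((500,600),(300,420)))
mt,t=snap("top","t17"); show(mt,t,stone,.024,((500,600),(300,420)),60); show(mt,t,stone,.04,((580,680),(-60,60)),60); show(mt,t,white,.004,((520,600),(-400,-300))); show(mt,t,white,.055,((560,650),(150,230)));show(mt,t,white,.055,((560,650),(-230,-150)));
show(mt,cv2.imread("pics/top0.png"),white,.055,((560,650),(-230,230)))
a=t[110:300,130:510]; cv2.imwrite("pics/t17c.png",cv2.resize(a,None,fx=2.1,fy=2.1,interpolation=cv2.INTER_CUBIC))
E
```

```text
t: 30.3
tcp_pos: [0.5262, 0.2759, 0.1962]
ee_rot: [3.137, -0.006, 1.257]
ft_force: [0.7, 0.3, -0.1]
finger_gap: 0.501
gripper_force: 0.0
t: 30.5
tcp_pos: [0.5245, 0.2739, 0.1929]
ee_rot: [3.141, -0.001, 1.253]
ft_force: [0.1, 0.3, 0.2]
finger_gap: 0.496
gripper_force: 0.0
stone (307, 60, 25, 53) [553.2 358.3  47.2  23.6  71.8]
stone (312, 130, 25, 26) [633.6 -10.8  55.2  57.   78.5]
white (439, 147, 60, 60) [ 569.4 -363.3  117.3  136.6   72.7]
white (230, 145, 19, 20) [595.1 188.5  45.9  41.9   2.4]
white (386, 141, 20, 19) [ 612.5 -177.3   44.7   43.9   89.4]
white (230, 146, 19, 19) [594.  188.5  43.7  41.9   2.4]
white (386, 141, 20, 19) [ 613.  -176.6   43.3   43.2   45.9]
white (304, 125, 41, 41) [622.   -9.4  97.5  94.    1. ]
```

View pics/t17c.png

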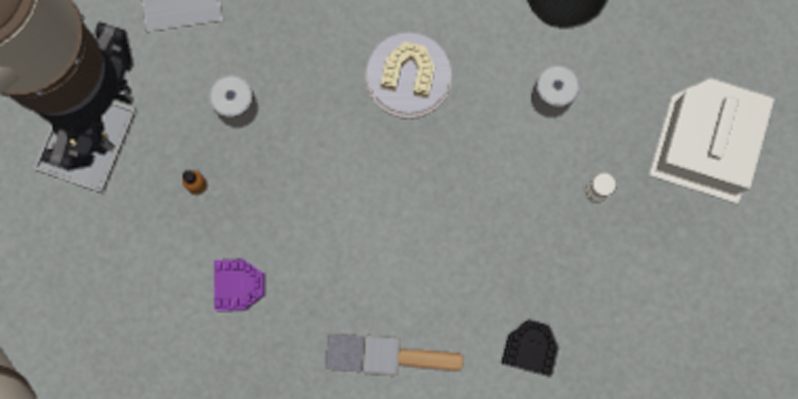

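The top view shows everything in place: the cover is on the base at (720,140), the lower cast is centred on the table at (408,72), and both rings are unmoved. The wrist view puts the quadrant at (0.553, 0.358), the middle of the tray, standing upright. Handing in.

```bash
python3 -c "
from h import *
print(ticket.job_done())"
```

```text
the job is handed in; nothing more can be done
None
```

I sorted all three casts upright, put the cover fully down on the base's flange with its cut corner matched, and handed the job in at about 31 s with both rings unmoved; the hand-in gave no verdict.

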